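Prop out the leg of the honey-stall display board and hold it upright

TASK

Set up the beeswax display board: put the blue jar lid, rim up, flat into the round recess of the stand's base board and let go of it, then flip the red prop leg over its dead point until it has swung fully out and down against its stop. Then take the board by its brown top rail, bring it upright so that the leg's foot stands inside the lid, and finish while still holding the board upright by that rail, because it tips back if released; leave the red lid, the honey jars and the wax candles where they are.

Things in the scene. Friction and masses are not known exactly. Their poses are not given: they have to be found in the camera images.
- base: Plywood base board of the display stand, fixed to the table, 240 (x) x 300 (y) x 18 mm high. Origin: centre of its underside. x: along the hinge line of the display board; y: towards the side with the recess; z up. The hinge line runs along x through y = 0, 25 mm above the table. A black rubber rest stands on its -y side.
- frame (a joint): Tipping of the display board about the base's x axis (rad): 0 = upright; positive = leaning to base -y; starts on its rest at 0.44 (its limit) and always falls back there (0.4 N at the top rail when upright, up to 3 N when leaning). About 0.9 kg. Its other limit is -0.06.
- top_rail (a point): Centre of the brown top rail of the board, to hold it by: 150 (x, along base x) x 18 (y, thickness) x 28 mm high; turns with the board. The centre is 226 mm from the hinge line, at base x = -25; z: up along the board. Board below it: 150 x 18 mm, with gold wax plaques 33 mm proud of its middle plane on the -y face, 72 to 183 mm from the hinge.
- leg (a joint): Red prop leg against the board (rad): 0 = stowed, parallel to it, pointing up past its top; grows as the tip goes over the top to base +y; 2.53 = fully out at its stop, 35 degrees from the board. Dead point: the leg pointing straight up (0.44 with the board on its rest); short of it the leg falls back to 0, past it its own weight carries it to 2.53.
- leg_pivot (a point): The leg's pivot: base x = +80 mm, in the board's plane, 130 mm from the hinge line. The leg swings in the plane base x = 80 mm, 30 mm clear of the board's side (leg axis to board); a steel axle 16 mm thick joins them.
- leg_foot (a point): Centre of the round rubber foot (ball of 16 mm diameter) at the free end of the leg, a red round bar 14 mm thick; 159 mm from the pivot. Stowed with the board on its rest, it is about 286 mm above the table.
- recess (a point): Centre of the floor of the round recess in the base board, at base x = +80, y = +91 mm, 12 mm above the table; 58 mm in diameter, 6 mm deep, dark brown floor. Axes as the base.
- blue_lid: Blue jar lid, 54 mm outside diameter, 16 mm high, wall and floor 3 mm, about 30 g, loose on the table, lying rim up (open side up). Origin: centre of its underside; its z points to the open side.
- red_lid: Red jar lid of the same size, lying rim down; leave alone. Origin: centre of its underside as it lies.
- jar_a: Honey jar, 68 mm diameter, 95 mm high, standing; leave alone. Origin: centre of the underside.
- jar_b: Honey jar, as jar_a.
- jar_c: Honey jar, as jar_a.
- candle_a: Brown beeswax candle, 52 mm across, 85 mm high, standing; leave alone. Origin: centre of the underside.
- candle_b: Brown beeswax candle, 60 mm across, 75 mm high, standing; leave alone. Origin: centre of the underside.
Not all that is in view belongs to the job. There is more than one size of the blue_lid; the job needs the middle-sized.

How it is judged:
By the outcome, as a careful person would: the job done as asked, in the order asked, and still so for the second after the job is handed in, while the arm keeps its last pose, push and grip.
It also fails if it takes over 69 s, if anything falls off the work surface, if the arm or the gripper's body presses on something with over 40 N, if the wrist force passes 120 N, or if a joint passes its speed limit or range.

ROBOT

A 6-joint arm with a two-finger parallel gripper is mounted at the origin on the work surface. World frame = base frame: x ahead of the robot, y to its left, z up, the work surface at z = 0. Lengths are in m, angles in rad, forces in N, time in s.
With the tool pointing down it reaches from about 0.35 to 0.975 m from the base axis. Payload 4.9 kg.
Tool frame: the origin (TCP) lies at the very end of the fingers, on their centre line; the grasp point (between the pads) lies 19 mm behind it (ctrl.grip_point_offset is the distance from the TCP to the grasp point, in m); z points along the fingers, y is the line along which they close (so a half turn about z gives the same grasp; the last joint's range is limited). The gripper opens to 85 mm and grips with 20 to 120 N. Pads are 22 mm wide; open, the fingers measure 114 mm over their backs; the gripper's body (76 mm by 85 mm) begins 54 mm behind the grasp point. The pads swing forward as they close: fully open they stand 13 mm farther back than shut.
Start: joints at [0.982, 0.053, 1.613, -0, 1.476, -0.119], TCP at [0.283, 0.557, 0.206] pointing down, gripper open.
Joint ranges: [-3.01, 3.01], [-1.01, 2.22], [0.06, 2.58], [-1.02, 4.17], [0.09, 2.62], [-3.14, 3.14]. Speed limits (rad/s): [2.57, 2.57, 3.14, 3.14, 3.14, 3.14].

INTERFACE

Orientations are given as a rotation vector (axis times angle).
In Python, from station import ctrl gives the robot as it stands.
- The arm moves only by the tool send_rows, never from a script. Its argument "rows" is a list of rows, each a list of 3 entries, a list of its own where there are three numbers: the finger opening in cm, from 0 to 8.54, then the shift along the tool's x, y, z in cm, then the turn about the tool's z in degrees. A call has 1 to 10 rows; each row shifts and turns the commanded pose from where the row before left it, along the tool's axes as they then stand; what a row does not reach is not made up. A row lasts 1/8 s, in which the tool goes at most 62.5 mm and 10.7 degrees, less where a joint would pass 70% of its speed; a pose out of reach is approached as far as the arm can. A call with a gripper value outside its range is refused whole. The fingers move at their own pace and stop on an object; "newtons" is the grip in N (left out, the last holds). Time passes only in rows, so rows that do not move let the fingers close. It gives the time, the measured TCP pose, the force, the opening and the grip force at its end, in the units of the state.
- ctrl.get_obs(): the state, without advancing time (a new reading comes with each control period).
- ctrl.get_image(name): name is "side" or "top" or "wrist"; returns a dict with "frame" (480x640x3 uint8, red, green, blue), "range_z" (480x640 float32, m along the optical axis (not along the pixel's ray), 0 where there is no reading), "fx", "fy", "cx", "cy" (pixels), "cam_to_world" (4x4, takes a point from camera to world coordinates). Camera axes: x right, y down, z forward; pixel columns grow to the right and rows downward; lengths in m; the calibration is good to about 2 mm. The wrist camera is an equidistant fisheye: a pixel r from the principal point sees the ray r / f radians off the axis. A picture is of the moment at which its call begins.
- ctrl.finish_job(): hands the job in; it is judged then, once.
The state is a dict: "t": time; "q": joint angles; "dq": joint speeds; "effort": joint torques, N m; "tool_pos": TCP position; "tool_rot": TCP orientation; "contact_force": force on the tool from outside, world axes, zero at the start; "wrist_torque": the same for the moment, N m; "opening": finger opening in m; "grip_force": force on a finger pad.
Only numpy, scipy, OpenCV 4.12 (cv2) and the standard library are available. Lean on these libraries where they do the work, as an engineer would, in place of code of your own. Each camera call takes 0.05 s, during which the arm holds its last target. There are 200 camera calls.

## Working session

There is one attempt and no reset: what is moved stays moved. The work goes in short steps, Python scripts to look and compute and a tool call to move; the robot and the scene stay as the last step left them, time stands still between calls to the robot, and variables do not carry over. Pictures are saved under pics/ and viewed, at most 10 in all, crops included, and the job is handed in when it is done.

Besides the shell and the picture viewer there is one more tool, called after "Call:" as name(argument=value, ...) on one line, values as JSON. send_rows: Moves the arm, as the interface text tells. Its arguments: {"type":"object","properties":{"rows":{"type":"array","items":{"type":"array"}},"newtons":{"type":"number"}},"required":["rows"]}

```bash
mkdir -p pics; ls
cat > h.py <<'E'
import numpy as np, cv2
from station import ctrl
def shot(n,save=None):
    d=ctrl.get_image(n)
    if save: cv2.imwrite('pics/'+save,d['frame'][:,:,::-1])
    return d
def cloud(d):
    z=d['range_z'];v,u=np.mgrid[:480,:640]
    P=np.stack([(u-d['cx'])/d['fx']*z,(v-d['cy'])/d['fy']*z,z],-1)
    T=np.array(d['cam_to_world']);return P@T[:3,:3].T+T[:3,3]
E
python3 - <<'E'
from h import *
for n in('top','side'):
    d=shot(n,n+'0.png'); np.save(n+'0.npy',cloud(d)); print(n,d['fx'],np.round(d['cam_to_world'],3).tolist())
o=ctrl.get_obs();print(o)
E
```

```text
pics
top 469.33744177810195 [[-0.005, -0.999, 0.048, 0.471], [-1.0, 0.005, -0.005, -0.007], [0.005, -0.048, -0.999, 1.238], [0.0, 0.0, 0.0, 1.0]]
side 577.892621804332 [[0.996, -0.042, 0.08, 0.415], [-0.089, -0.611, 0.786, -1.108], [0.016, -0.79, -0.612, 1.036], [0.0, 0.0, 0.0, 1.0]]
{'t': 0.1, 'q': array([ 9.81956530e-01,  5.32963704e-02,  1.61415088e+00, -3.67891251e-05,
        1.47600591e+00, -1.19038602e-01]), 'dq': array([ 0.0010568 , -0.0002534 , -0.00239879,  0.00061103, -0.00015589,
        0.00081353]), 'effort': array([ 4.13849757e-04, -3.94898236e+01, -3.71365786e+01, -7.28402256e-05,
        3.82025886e-03,  2.30751652e-05]), 'tool_pos': array([0.28263224, 0.55675841, 0.20438605]), 'tool_rot': array([-7.31046368e-01, -3.05472299e+00,  2.76072735e-03]), 'contact_force': array([-0.63851167,  0.39940066,  0.73351792]), 'wrist_torque': array([-0.0165739 , -0.04963299, -0.08434618]), 'grip_force': 0.0, 'opening': 0.0852146162167849}
```

View pics/top0.png

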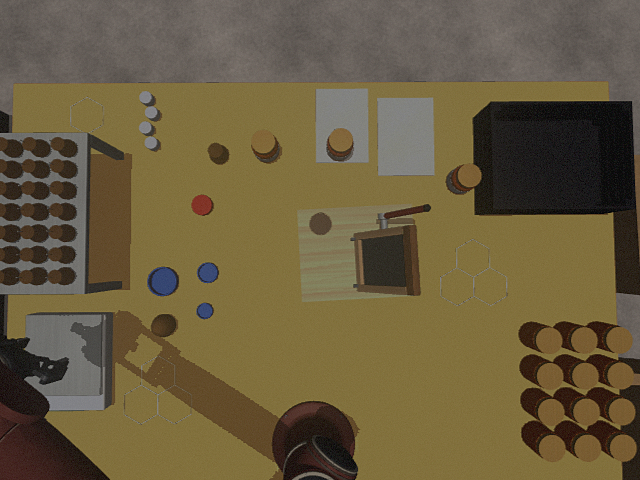

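View pics/side0.png

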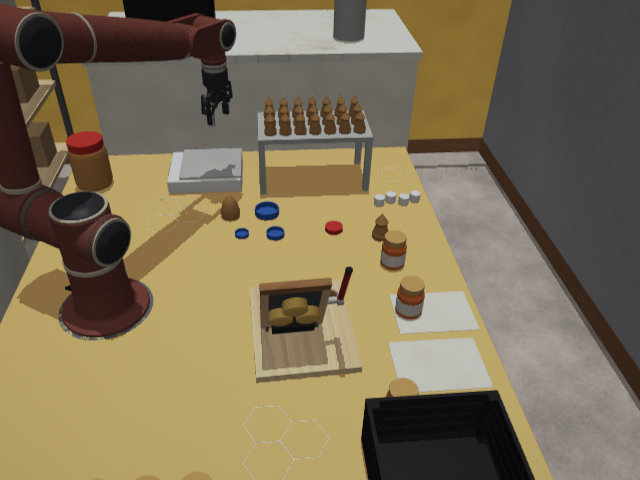

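Top view: blue lids at (164,281) large, (208,272) medium and (205,311) small. The medium one is the likely target, and I'll check its diameter next. The recess is at (320,224), and the board leans right (world −y) with the red leg at (405,212).

Run:
```python
from h import *
C=np.load('top0.npy');I=cv2.imread('pics/top0.png').astype(int);b,g,r=I[...,0],I[...,1],I[...,2]
m=((b>r+30)&(b>g+30)).astype(np.uint8)
n,l,s,c=cv2.connectedComponentsWithStats(m)
for i in range(1,n):
    if s[i,4]>60:
        P=C[l==i];print('blue',c[i].round(1),s[i].tolist(),P.min(0).round(3),P.max(0).round(3),((P.min(0)+P.max(0))/2).round(4))
# base
Z=C[...,2]; roi=np.zeros_like(m);roi[195:310,290:420]=1
mb=((Z>0.012)&(Z<0.026)&(roi>0)).astype(np.uint8)
n,l,s,c=cv2.connectedComponentsWithStats(mb);k=1+np.argmax(s[1:,4]);P=C[l==k]
print('base',cv2.minAreaRect(P[:,:2].astype(np.float32)),np.median(P[:,2]))
d=np.median(C[340:380,380:440,2]);print('table',d)
# recess: dark spot
mr=((r<110)&(roi>0)).astype(np.uint8);mr[:,345:]=0
n,l,s,c=cv2.connectedComponentsWithStats(mr);k=1+np.argmax(s[1:,4]);P=C[l==k];print('recess',c[k],s[k],P.mean(0),P.min(0),P.max(0))
# red leg
ml=((r>60)&(r>2*g)&(r>2*b)&(roi>0)&(Z>.15)).astype(np.uint8);P=C[ml>0];print('leg',len(P),P[P[:,2].argmax()],P[P[:,2].argmin()])
# high points (rail)
mz=(Z>.2)&(roi>0)&(ml==0);P=C[mz];print('rail',len(P),P.min(0),P.max(0),cv2.minAreaRect(P[:,:2].astype(np.float32)))
o=I[180:330,140:440].astype(np.uint8);cv2.imwrite('pics/crop0.png',cv2.resize(o,None,fx=2.6,fy=2.6,interpolation=2))
```

```text
blue [207.8 272.3] [199, 263, 18, 20, 273] [ 0.415 -0.007 -0.004] [0.471 0.297 1.238] [0.4431 0.1448 0.6167]
blue [162.6 281. ] [147, 267, 29, 29, 561] [ 0.383  0.352 -0.002] [0.455 0.425 0.028] [0.4188 0.3886 0.013 ]
blue [204.8 310.4] [198, 303, 14, 16, 169] [ 0.322  0.261 -0.002] [0.361 0.299 0.019] [0.3416 0.2799 0.0081]
base ((0.4910150170326233, -0.11611631512641907), (0.24048936367034912, 0.29966825246810913), 2.8628194332122803) 0.018094510332142155
table 7.801610986646335e-05
recess [319.96183206 223.44529262] [309 212  23  23 393] [ 0.56622638 -0.02163584  0.01599657] [ 0.47098716 -0.05041693  0.00398846] [0.59612472 0.00710185 1.23783279]
leg 5 [ 0.57191488 -0.20827315  0.24484667] [ 0.57377376 -0.16985982  0.16070483]
rail 1363 [ 0.39541642 -0.22908858  0.20002331] [ 0.58235813 -0.00714918  1.23783279] ((0.48551350831985474, -0.11692705005407333), (0.186541348695755, 0.22041180729866028), 1.9358989000320435)
```

View pics/crop0.png

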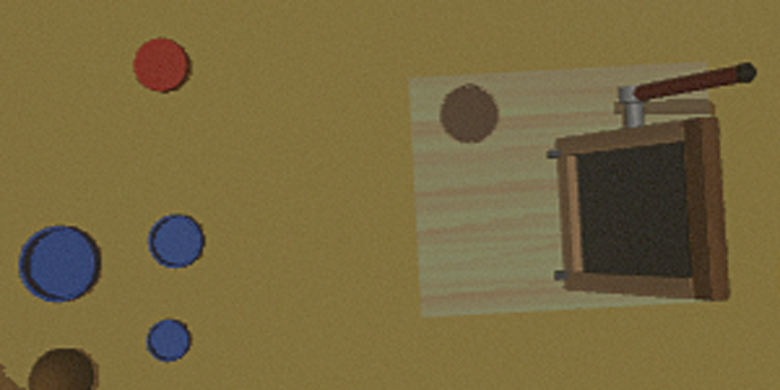

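The middle blue lid at (208,272) measures about 54 mm, against about 72 mm and 38 mm for the other two. The crop confirms it at (177,241): open side up and between the other two in size, so it is the target. The base yaw is about +2.9°, and the recess prediction matches its observed position.

```bash
cat >> h.py <<'E'
from scipy.spatial.transform import Rotation as R
B0=np.array([.491,-.1161,0]);RB=R.from_euler('z',2.86,degrees=True).as_matrix()
def w(x,y,z): return B0+RB@np.array([x,y,z])/1000   # base mm -> world m
def go(p,yaw=None):   # tool-axis shift in cm to world target, turn so tool y has world heading yaw
    o=ctrl.get_obs();M=R.from_rotvec(o['tool_rot']).as_matrix()
    h=np.degrees(np.arctan2(M[1,1],M[0,1]))
    t=None if yaw is None else -((yaw-h+90)%180-90)
    print('t',round(o['t'],2),'pos',o['tool_pos'].round(4),'heading',round(h,2),'F',o['contact_force'].round(1),'open',round(o['opening'],4),'shift cm',(M.T@(np.array(p)-o['tool_pos'])*100).round(2),'turn',t)
E
python3 - <<'E'
from h import *
C=np.load('top0.npy');I=cv2.imread('pics/top0.png').astype(int);b,g,r=I[...,0],I[...,1],I[...,2]
m=(b>r+30)&(b>g+30);m[:262]=0;m[284:]=0;m[:,:198]=0;m[:,219:]=0
P=C[m&(C[...,2]<.05)];print((P.min(0)+P.max(0))/2,P.min(0),P.max(0),cv2.minEnclosingCircle(P[:,:2].astype(np.float32)))
c=(P.min(0)+P.max(0))/2
go([c[0],c[1],.06])
E
```

```text
[0.43993622 0.27241306 0.00921726] [ 0.4152382   0.24798023 -0.00435503] [0.46463423 0.29684589 0.02278955] ((0.4404168128967285, 0.2732967734336853), 0.026384802535176277)
t 0.1 pos [0.2826 0.5568 0.2044] heading 63.08 F [-0.6  0.4  0.7] open 0.0852 shift cm [-26.9  -18.21  14.47] turn None
```

Call:
send_rows(rows=[[7,[-3.36,-2.28,0],0],[7,[-3.36,-2.28,0],0],[7,[-3.36,-2.28,0],0],[7,[-3.36,-2.28,1],0],[7,[-3.36,-2.28,2],0],[7,[-3.36,-2.28,2],0],[7,[-3.36,-2.28,2],0],[7,[-3.38,-2.25,2],0],[7,[0,0,2],0],[7,[0,0,0],0]], newtons=25)

```text
t: 1.35
tool_pos: [0.4385, 0.2726, 0.0931]
tool_rot: [-0.731, -3.051, 0.004]
contact_force: [0.2, 0.1, 0.2]
opening: 0.0701
grip_force: 0.0
```

Run:
```python
from h import *
go([.440,.273,.006])
d=shot('wrist','w1.png'); np.save('w1.npy',d['range_z']); print(d['fx'],d['cx'],d['cy'],np.round(d['cam_to_world'],4).tolist())
```

```text
t 1.35 pos [0.4385 0.2726 0.0931] heading 63.06 F [0.2 0.1 0.2] open 0.0701 shift cm [-0.15  0.13  8.71] turn None
371.64829954431775 321.7256247177005 235.22856268688398 [[0.4529, 0.8547, 0.2538, 0.3736], [0.8916, -0.433, -0.1325, 0.3056], [-0.0033, 0.2863, -0.9581, 0.2617], [0.0, 0.0, 0.0, 1.0]]
```

View pics/w1.png

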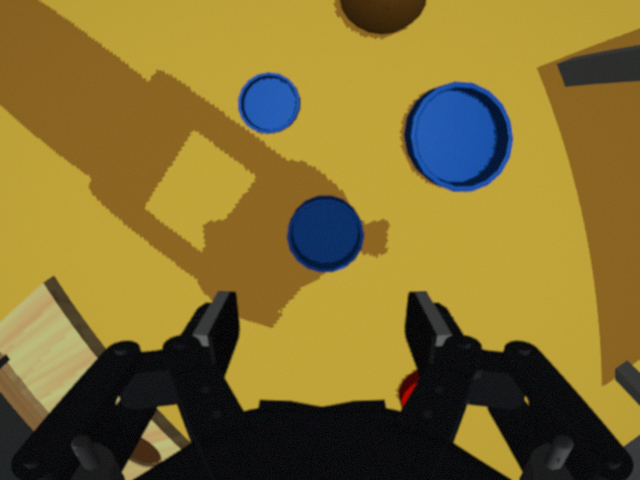

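The wrist view shows the middle lid at (325,233), in line between the fingers. The small lid is at (269,102) and the large one at (459,136). I'll locate the rim from this image, and the fingertip ends from the range data.

```bash
cat >> h.py <<'E'
def rays(d,uv):   # fisheye unit rays in world
    uv=np.atleast_2d(uv).astype(float);x=(uv[:,0]-d['cx'])/d['fx'];y=(uv[:,1]-d['cy'])/d['fy'];t=np.hypot(x,y)+1e-9
    v=np.stack([np.sin(t)*x/t,np.sin(t)*y/t,np.cos(t)],1);return v
def wplane(d,uv,z):
    T=np.array(d['cam_to_world']);v=rays(d,uv)@T[:3,:3].T;return T[:3,3]+v*((z-T[2,3])/v[:,2])[:,None]
def wpts(d,mask):  # world points by range
    T=np.array(d['cam_to_world']);vv,uu=np.nonzero(mask);v=rays(d,np.c_[uu,vv]);v=v*(d['range_z'][mask]/v[:,2])[:,None]
    return v@T[:3,:3].T+T[:3,3]
def blue(d):
    I=d['frame'].astype(int);return (I[...,2]>I[...,0]+40)&(I[...,2]>I[...,1]+20)
E
python3 - <<'E'
from h import *
d=shot('wrist')
m=blue(d).astype(np.uint8)
n,l,s,c=cv2.connectedComponentsWithStats(m)
for i in range(1,n):
    if s[i,4]>1000:
        vv,uu=np.nonzero(l==i);Q=wplane(d,np.c_[uu,vv],.016)[:,:2].astype(np.float32);print(c[i],cv2.minEnclosingCircle(Q), wpts(d,l==i)[:,2].max())
k=np.zeros((480,640),bool);k[285:370,200:245]=1
k&=(d['frame'].max(2)<100)&(d['range_z']<.22)&(d['range_z']>.02)
P=wpts(d,k);print(len(P),'tip low z',np.percentile(P[:,2],[0,1,5,20]))
E
```

```text
[267.03185159 102.02975149] ((0.3422858715057373, 0.28135356307029724), 0.02045251987874508) 0.26309008579574983
[457.04530164 135.45324064] ((0.4194420576095581, 0.38866642117500305), 0.0400921069085598) 0.26309008579574983
[323.20471895 232.79389313] ((0.4397298991680145, 0.2740713953971863), 0.02699504792690277) 0.26309008579574983
2626 tip low z [0.12787545 0.12994512 0.13318291 0.14022457]
```

Call:
send_rows(rows=[[7,[0,0.18,2],0],[7,[0,0,2.5],0],[7,[0,0,2],0],[7,[0,0,1.5],0],[7,[0,0,0.5],0],[7,[0,0,0],0]])

```text
t: 2.2
tool_pos: [0.4414, 0.2751, 0.0109]
tool_rot: [0.73, 3.055, 0.0]
contact_force: [-0.1, -0.0, 0.2]
opening: 0.07
grip_force: 0.0
```

Run:
```python
from h import *
go([.4397,.2741,.004])
d=shot('side'); cv2.imwrite('pics/s2.png',cv2.resize(d['frame'][170:270,200:350,::-1],None,fx=5,fy=5,interpolation=2))
```

```text
t 2.2 pos [0.4414 0.2751 0.0109] heading 63.11 F [-0.1 -0.   0.2] open 0.07 shift cm [ 0.1  -0.17  0.69] turn None
```

View pics/s2.png

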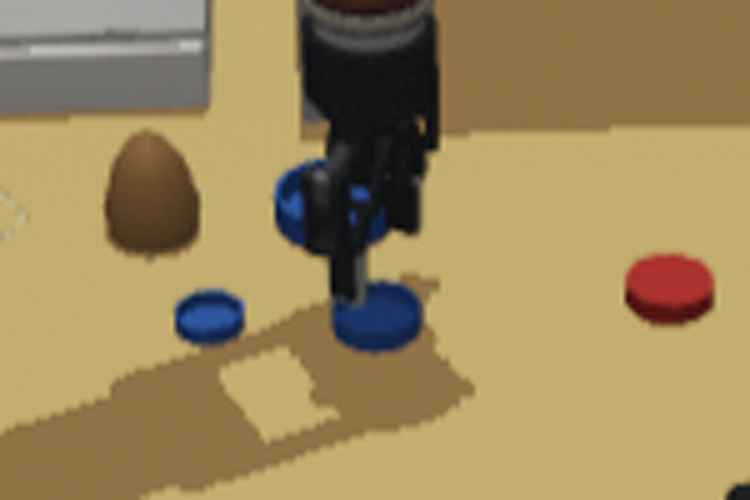

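The side crop shows the near fingertip at (348,300), above and behind the lid's rim, which sits at about (377,290). The tips look higher than the TCP reading implies, so I'll measure them by depth.

Run:
```python
from h import *
d=shot('side');C=cloud(d);F=d['frame']
for v in range(222,234): print(v,[ (tuple(C[v,u].round(3)),int(F[v,u].max())) for u in (268,270,272)])
T=np.array(d['cam_to_world'])
def pj(p): q=T[:3,:3].T@(np.array(p)-T[:3,3]);return (q[:2]/q[2]*d['fx']+[d['cx'],d['cy']]).round(1)
o=ctrl.get_obs();M=R.from_rotvec(o['tool_rot']).as_matrix()
print('tcp',pj(o['tool_pos']),'tip-',pj(o['tool_pos']-M[:,1]*.042),'tip+',pj(o['tool_pos']+M[:,1]*.042),'lid',pj([.4397,.2741,.016]))
m=blue(d);m[:225]=0;m[:,:262]=0;vv,uu=np.nonzero(m);print(uu.min(),uu.max(),vv.min(),vv.max(),np.median(C[m],0))
```

```text
222 [((np.float64(0.422), np.float64(0.207), np.float64(0.093)), 22), ((np.float64(0.428), np.float64(0.232), np.float64(0.075)), 26), ((np.float64(0.434), np.float64(0.233), np.float64(0.074)), 83)]
223 [((np.float64(0.422), np.float64(0.227), np.float64(0.075)), 24), ((np.float64(0.428), np.float64(0.23), np.float64(0.072)), 27), ((np.float64(0.434), np.float64(0.235), np.float64(0.068)), 81)]
224 [((np.float64(0.422), np.float64(0.229), np.float64(0.07)), 25), ((np.float64(0.428), np.float64(0.228), np.float64(0.071)), 24), ((np.float64(0.434), np.float64(0.235), np.float64(0.065)), 79)]
225 [((np.float64(0.422), np.float64(0.226), np.float64(0.069)), 24), ((np.float64(0.428), np.float64(0.224), np.float64(0.07)), 25), ((np.float64(0.434), np.float64(0.23), np.float64(0.065)), 80)]
226 [((np.float64(0.422), np.float64(0.231), np.float64(0.062)), 24), ((np.float64(0.428), np.float64(0.231), np.float64(0.062)), 27), ((np.float64(0.434), np.float64(0.234), np.float64(0.059)), 78)]
227 [((np.float64(0.422), np.float64(0.243), np.float64(0.05)), 24), ((np.float64(0.428), np.float64(0.2
[... 726 characters left out ...]
64(0.283), np.float64(0.006)), 74), ((np.float64(0.428), np.float64(0.291), np.float64(-0.001)), 97), ((np.float64(0.434), np.float64(0.294), np.float64(-0.003)), 99)]
232 [((np.float64(0.422), np.float64(0.288), np.float64(-0.002)), 89), ((np.float64(0.428), np.float64(0.294), np.float64(-0.006)), 103), ((np.float64(0.434), np.float64(0.286), np.float64(-0.001)), 104)]
233 [((np.float64(0.422), np.float64(0.28), np.float64(-0.0)), 101), ((np.float64(0.428), np.float64(0.282), np.float64(-0.001)), 104), ((np.float64(0.434), np.float64(0.281), np.float64(-0.001)), 103)]
tcp [274.8 230.7] tip- [268.7 238.6] tip+ [280.6 223. ] lid [274.  229.7]
267 283 227 239 [0.44375927 0.27784113 0.00215649]
```

Call:
send_rows(rows=[[7,[0.1,-0.17,0.4],0],[7,[0,0,0.3],0],[7,[0,0,0],0]])

```text
t: 2.68
tool_pos: [0.4392, 0.2735, 0.0032]
tool_rot: [-0.731, -3.055, 0.001]
contact_force: [-0.7, 0.2, -0.1]
opening: 0.0701
grip_force: 0.0
```

Run:
```python
from h import *
print(ctrl.grip_point_offset,[a for a in dir(ctrl) if a[0]!='_'])
d=shot('wrist','w3.png')
o=ctrl.get_obs();M=R.from_rotvec(o['tool_rot']).as_matrix();T=np.array(d['cam_to_world'])
def pj(p):
    q=T[:3,:3].T@(np.array(p)-T[:3,3]);t=np.arctan2(np.hypot(*q[:2]),q[2]);return (q[:2]/np.hypot(*q[:2])*t*d['fx']+[d['cx'],d['cy']]).round(1)
for s in(-.035,.035):
    for zz in (0,-.01,-.02,-.03,-.04):print(s,zz,pj(o['tool_pos']+M[:,1]*s+M[:,2]*zz))
go([.4397,.2741,.004])
```

```text
0.0187 ['MotionError', 'finish_job', 'get_image', 'get_obs', 'grip_point_offset']
-0.035 0 [252.8 278.4]
-0.035 -0.01 [249.2 286.8]
-0.035 -0.02 [245.3 296. ]
-0.035 -0.03 [241.  306.3]
-0.035 -0.04 [236.1 317.7]
0.035 0 [393.2 278.4]
0.035 -0.01 [396.9 286.7]
0.035 -0.02 [401. 296.]
0.035 -0.03 [405.5 306.2]
0.035 -0.04 [410.5 317.6]
t 2.73 pos [0.4393 0.2736 0.0033] heading 63.08 F [-0.1 -1.4 -0.1] open 0.0699 shift cm [-0.01  0.06 -0.07] turn None
```

View pics/w3.png

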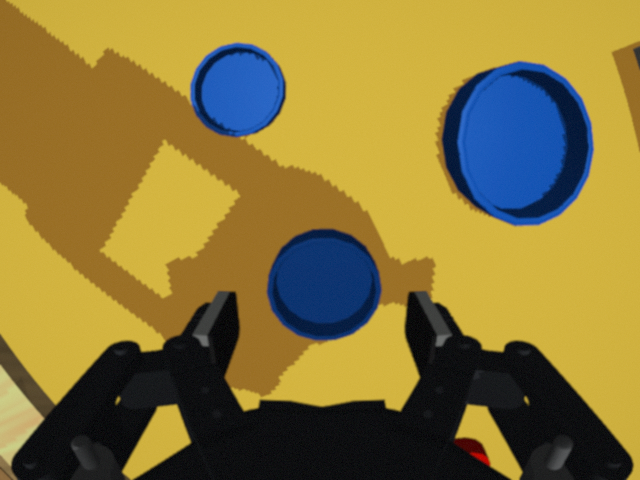

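The fingertips are at (228,292) and (415,292), consistent with tips about 30 mm behind the reported TCP at this opening. I'll descend in small steps and watch the force.

Call:
send_rows(rows=[[7,[0,0.06,0.4],0],[7,[0,0,0.4],0],[7,[0,0,0],0]])

```text
t: 3.1
tool_pos: [0.4393, 0.274, -0.0051]
tool_rot: [-0.731, -3.054, 0.001]
contact_force: [-0.7, -0.3, 0.3]
opening: 0.0697
grip_force: 0.0
```

Call:
send_rows(rows=[[7,[0,0,0.4],0],[7,[0,0,0.4],0],[7,[0,0,0],0]])

```text
t: 3.48
tool_pos: [0.4393, 0.274, -0.0131]
tool_rot: [-0.731, -3.055, 0.001]
contact_force: [-0.5, -0.3, 0.8]
opening: 0.0698
grip_force: 0.0
```

Call:
send_rows(rows=[[7,[0,0,0.3],0],[7,[0,0,0.3],0],[7,[0,0,0],0]])

```text
t: 3.85
tool_pos: [0.4395, 0.2741, -0.0189]
tool_rot: [-0.731, -3.055, 0.001]
contact_force: [-0.6, 0.2, 0.4]
opening: 0.0701
grip_force: 0.0
```

Run:
```python
from h import *
d=shot('side');C=cloud(d);F=d['frame']
T=np.array(d['cam_to_world']);o=ctrl.get_obs()
k=(abs(C[...,0]-.425)<.025)&(abs(C[...,1]-.235)<.03)&(C[...,2]>.006)&(C[...,2]<.2)&(F.max(2)<110)
vv,uu=np.nonzero(k);print(k.sum(),uu.min(),uu.max(),vv.max(),np.percentile(C[k][:,2],[0,2,5,10,20]).round(4))
cv2.imwrite('pics/s4.png',cv2.resize(F[190:250,230:320,::-1],None,fx=8,fy=8,interpolation=2))
```

```text
761 260 277 239 [0.0064 0.0182 0.0285 0.0548 0.077 ]
```

View pics/s4.png

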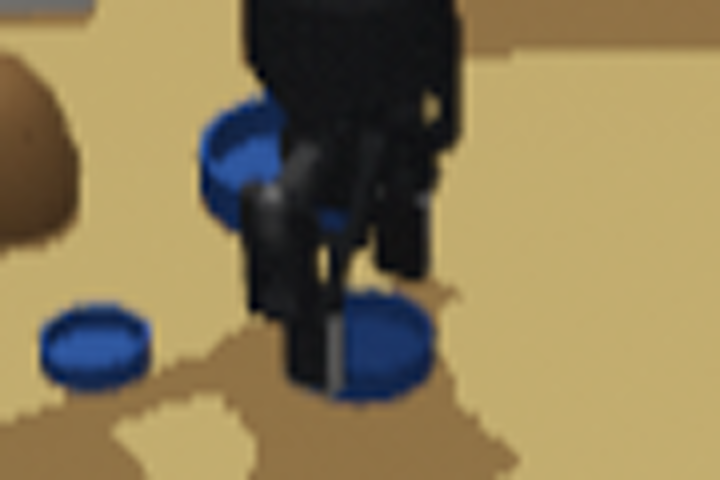

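The side crop shows the near tip ending at about (315,390), level with the lid's lower wall, which puts it at z ≈ 0.011. Closing here should catch the upper half of the lid.

Call:
send_rows(rows=[[5,[0,0,0],0],[5,[0,0,0],0],[5,[0,0,0],0],[5,[0,0,0],0],[5,[0,0,0],0]], newtons=25)

```text
t: 4.53
tool_pos: [0.4402, 0.2744, -0.0179]
tool_rot: [0.731, 3.055, 0.001]
contact_force: [-0.8, -0.9, 5.0]
opening: 0.0524
grip_force: 26.1
```

Gripped at 52 mm, but there is a 5 N upward force, so the tips may be touching the table. I'll open slightly and probe the table to find the true tip height.

Call:
send_rows(rows=[[5.9,[0,0,0],0],[5.9,[0,0,0],0],[5.9,[0,0,0],0]])

```text
t: 4.9
tool_pos: [0.4395, 0.2741, -0.0189]
tool_rot: [-0.731, -3.055, 0.001]
contact_force: [-0.2, -0.7, -0.5]
opening: 0.0592
grip_force: 0.0
```

Call:
send_rows(rows=[[5.9,[0,0,0.2],0],[5.9,[0,0,0],0]])

```text
t: 5.15
tool_pos: [0.4395, 0.2741, -0.0209]
tool_rot: [-0.731, -3.055, 0.001]
contact_force: [-0.1, 0.0, 0.1]
opening: 0.0589
grip_force: 0.0
```

Call:
send_rows(rows=[[5.9,[0,0,0.2],0],[5.9,[0,0,0],0]])

```text
t: 5.4
tool_pos: [0.4396, 0.2741, -0.0227]
tool_rot: [-0.731, -3.055, 0.0]
contact_force: [-0.5, -0.1, 0.7]
opening: 0.0587
grip_force: 0.0
```

The tips don't touch the table even at TCP −0.023, so the 5 N came from the pads swinging forward against the lid as they closed. I'll go back up and re-grip.

Call:
send_rows(rows=[[5.9,[0,0,-0.4],0],[5,[0,0,0],0],[5,[0,0,0],0],[5,[0,0,0],0],[5,[0,0,-1],0],[5,[0,0,-2],0],[5,[0,0,-3],0],[5,[0,0,-3],0],[5,[0,0,0],0]])

```text
t: 6.52
tool_pos: [0.442, 0.2752, 0.0749]
tool_rot: [0.73, 3.05, 0.006]
contact_force: [-0.8, 0.5, 0.5]
opening: 0.052
grip_force: 26.3
```

Run:
```python
from h import *
r=w(80,91,12);print(r); go([r[0],r[1],.06],92.86)
d=shot('wrist');cv2.imwrite('pics/w5.png',d['frame'][:,:,::-1])
d=shot('side');C=cloud(d);m=blue(d);k=m&(C[...,2]>.04)&(C[...,2]<.15);print(k.sum(),np.percentile(C[k],[2,50,98],axis=0).round(3) if k.any() else 0)
```

```text
[ 0.56635985 -0.02122169  0.012     ]
t 6.53 pos [0.442  0.2752 0.0749] heading 63.08 F [-0.8  0.5  0.5] open 0.052 shift cm [-24.5  -20.81   1.48] turn -29.775555538639907
128 [[0.422 0.244 0.084]
 [0.45  0.278 0.092]
 [0.465 0.302 0.103]]
```

View pics/w5.png

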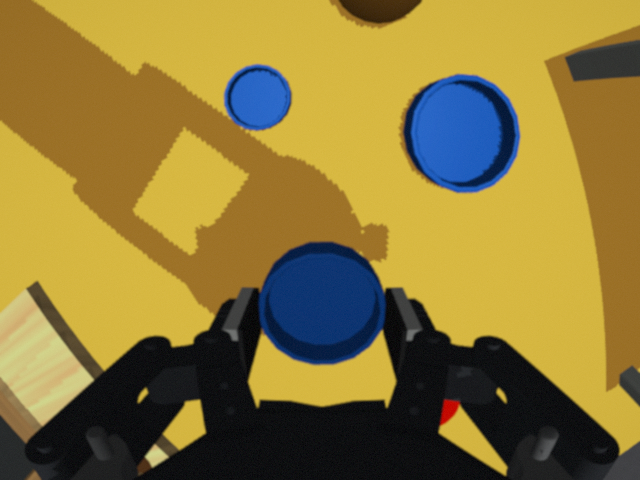

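The wrist view shows the lid held level between the pads, with its rim centred near (322,303). Next I'll carry it over the recess.

Call:
send_rows(rows=[[5,[-3.06,-2.6,0],0],[5,[-3.06,-2.6,0],0],[5,[-3.06,-2.6,0],0],[5,[-3.06,-2.6,0],0],[5,[-3.06,-2.6,0],0],[5,[-3.06,-2.6,0],0],[5,[-3.06,-2.6,0],0],[5,[-3.06,-2.6,0],0],[5,[0,0,0],-10],[5,[0,0,0],-10]])

```text
t: 7.88
tool_pos: [0.5625, -0.0226, 0.0691]
tool_rot: [-0.182, -3.132, -0.001]
contact_force: [0.4, 0.3, -0.2]
opening: 0.0519
grip_force: 26.3
```

Call:
send_rows(rows=[[5,[0,0,0],-9.8],[5,[0,0,1],0],[5,[0,0,0.5],0],[5,[0,0,0],0]])

```text
t: 8.38
tool_pos: [0.5628, -0.0219, 0.0549]
tool_rot: [0.077, -3.138, -0.001]
contact_force: [0.5, -0.6, -0.7]
opening: 0.052
grip_force: 26.3
```

```bash
cat > lidrec.py <<'E'
from h import *
r=w(80,91,12); go([r[0],r[1],-.0059],92.86)
d=shot('wrist');o=ctrl.get_obs();zt=o['tool_pos'][2]
m=blue(d)&(d['range_z']<d['range_z'].max());
n,l,s,c=cv2.connectedComponentsWithStats(m.astype(np.uint8));k=1+np.argmax(s[1:,4]);vv,uu=np.nonzero(l==k)
zr=zt+.0349
print('lid',c[k],cv2.minEnclosingCircle(wplane(d,np.c_[uu,vv],zr)[:,:2].astype(np.float32)))
I=d['frame'].astype(int);br=(I[...,0]<130)&(I[...,0]>60)&(I[...,0]>I[...,2]+15)&~m
n,l,s,c=cv2.connectedComponentsWithStats(br.astype(np.uint8))
for i in range(1,n):
    if s[i,4]>300:
        vv,uu=np.nonzero(l==i);print('brown',c[i].round(),s[i].tolist(),cv2.minEnclosingCircle(wplane(d,np.c_[uu,vv],.012)[:,:2].astype(np.float32)))
cv2.imwrite('pics/w6.png',d['frame'][:,:,::-1])
E
python3 lidrec.py
```

```text
t 8.38 pos [ 0.5628 -0.0219  0.0549] heading 92.81 F [ 0.5 -0.6 -0.7] open 0.052 shift cm [-0.37  0.04  6.08] turn -0.05117182567136069
lid [321.64747424 303.41517115] ((0.5599256753921509, -0.022899117320775986), 0.02802487462759018)
brown [ 81. 184.] [0, 0, 141, 232, 958] ((0.48433545231819153, -0.21558824181556702), 0.10181235522031784)
brown [ 96. 224.] [0, 134, 194, 141, 3566] ((0.5568056106567383, -0.19961653649806976), 0.10361818969249725)
brown [287. 258.] [98, 210, 277, 167, 1011] ((0.6183880567550659, -0.09876062721014023), 0.12396504729986191)
brown [523. 376.] [401, 288, 219, 192, 359] ((0.7316190004348755, 0.20339904725551605), 0.22759009897708893)
brown [463. 431.] [438, 399, 47, 46, 434] ((0.7080934047698975, 0.10410590469837189), 0.037455882877111435)
```

View pics/w6.png

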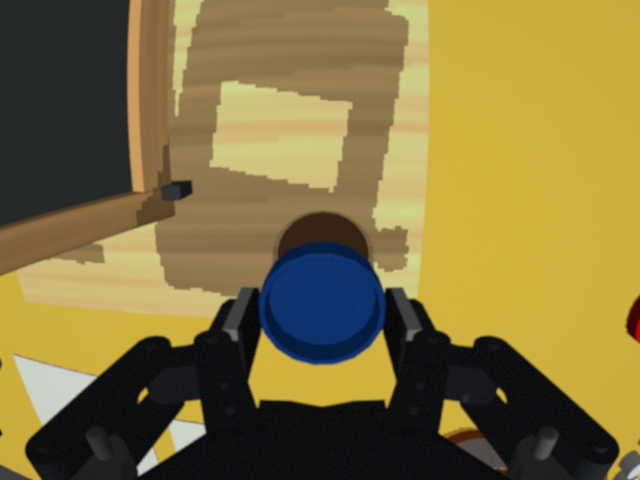

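The recess is at about (322,250), partly behind the lid at (322,303). I'll fit its visible arc to get the exact offset.

Run:
```python
from h import *
from scipy.optimize import least_squares
d=shot('wrist');I=d['frame'].astype(int)
m=(I[...,0]<85)&(I[...,0]>I[...,2]+10);m[:205]=0;m[245:]=0;m[:,:270]=0;m[:,375:]=0
n,l,s,c=cv2.connectedComponentsWithStats(m.astype(np.uint8));k=1+np.argmax(s[1:,4]);l=l==k
print(s[k],I[230,322],I[205,322])
e=[(u,np.nonzero(l[:,u])[0].min()) for u in range(285,360) if l[:,u].any()]
for z in(.012,.018):
    Q=wplane(d,np.array(e,float)-[0,.5],z)[:,:2]
    for fr in (1,0):
        f=(lambda p:np.hypot(*(Q-p).T)-.029)
        r=least_squares(f,[.566,-.02]);
    print(z,r.x,np.abs(r.fun).max())
T=np.array(d['cam_to_world']);print('cam',T[:3,3])
# lid: widest rim points left/right and top (far -x) edge
b=blue(d);n,l,s,c=cv2.connectedComponentsWithStats(b.astype(np.uint8));k=1+np.argmax(s[1:,4]);l=l==k;z=ctrl.get_obs()['tool_pos'][2]+.0349
e=[(u,np.nonzero(l[:,u])[0].min()) for u in range(275,370)];f=[(u,np.nonzero(l[:,u])[0].max()) for u in range(275,370)]
for E,zz,nm in((e,z,'up@rim'),(f,z,'dn@rim'),(e,z-.016,'up@bot')):
    Q=wplane(d,np.array(E,float),zz)[:,:2];r=least_squares(lambda p:np.hypot(*(Q-p).T)-.027,[.562,-.02]);print(nm,r.x,np.abs(r.fun).max())
```

```text
[ 279  211   88   34 2101] [54 35 22] [148 124  80]
0.012 [ 0.56794757 -0.02161124] 0.0004609317339525562
0.018 [ 0.56665045 -0.02167112] 0.0006388321270492277
cam [ 0.49007109 -0.02621693  0.2241621 ]
up@rim [ 0.56021971 -0.02270762] 0.0012596677497477907
dn@rim [ 0.56097946 -0.02279546] 0.0005465770842475112
up@bot [ 0.56509934 -0.02245056] 0.0005678415939197462
```

Call:
send_rows(rows=[[5,[-0.15,0.03,1.2],0],[5,[-0.15,0,1.2],0],[5,[0,0,0.8],0],[5,[0,0,0],0],[5,[0,0,0],0]])

```text
t: 9.1
tool_pos: [0.567, -0.0217, 0.0246]
tool_rot: [-0.079, 3.14, -0.0]
contact_force: [0.0, 0.2, 0.3]
opening: 0.0518
grip_force: 26.3
```

```bash
cat > fit.py <<'E'
from h import *
from scipy.optimize import least_squares
d=shot('wrist');T=np.array(d['cam_to_world']);o=ctrl.get_obs();z=o['tool_pos'][2]+.0189
go(list(w(80,91,0)[:2])+[-.0069],92.86)
def pj(P):
    q=(P-T[:3,3])@T[:3,:3];h=np.hypot(q[:,0],q[:,1]);return q[:,:2]/h[:,None]*np.arctan2(h,q[:,2])[:,None]*d['fx']+[d['cx'],d['cy']]
def mask(c,zb):   # silhouette of lid
    a=np.linspace(0,2*np.pi,60);C=np.c_[c[0]+.027*np.cos(a),c[1]+.027*np.sin(a)]
    P=np.r_[np.c_[C,0*a+zb],np.c_[C,0*a+zb+.016]];return cv2.convexHull(pj(P).astype(np.float32))[:,0]
b=blue(d).astype(np.uint8);n,l,s,c=cv2.connectedComponentsWithStats(b);k=1+np.argmax(s[1:,4])
cn=max(cv2.findContours((l==k).astype(np.uint8),0,1)[0],key=len)[:,0].astype(float)
def res(p):
    H=mask(p[:2],p[2]).reshape(-1,1,2);return [cv2.pointPolygonTest(H,tuple(map(float,q)),True) for q in cn]
r=least_squares(res,[*o['tool_pos'][:2],z],loss='soft_l1',diff_step=1e-3);print('lid fit xyz',r.x.round(4),'expected bottom z',round(z,4),'med|res|px',np.median(np.abs(r.fun)).round(2))
I=d['frame'].astype(int)
m=(I[...,0]<95)&(I[...,0]>I[...,2]+10)&~(cv2.dilate(b,np.ones((5,5)))>0);m[:,:240]=0;m[:,400:]=0;m[:150]=0;m[330:]=0
n,l,s,c=cv2.connectedComponentsWithStats(m.astype(np.uint8));k=1+np.argmax(s[1:,4]);l=l==k
e=[(u,np.nonzero(l[:,u])[0].min()) for u in range(s[k,0]+6,s[k,0]+s[k,2]-6) if l[:,u].any()]
Q=wplane(d,np.array(e,float)-[0,.5],.018)[:,:2];r=least_squares(lambda p:np.hypot(*(Q-p).T)-.029,[.566,-.02]);print('recess',s[k],r.x.round(4),np.abs(r.fun).max())
E
python3 fit.py
```

```text
t 9.15 pos [ 0.5672 -0.0217  0.0249] heading 92.88 F [ 0.3 -0.7 -0.3] open 0.0518 shift cm [0.09 0.05 3.18] turn 0.02107599045667996
lid fit xyz [ 0.571  -0.0221  0.0361] expected bottom z 0.0438 med|res|px 0.48
recess [ 270  217  106   52 2116] [ 0.5663 -0.0217] 0.0008689262347064824
```

Call:
send_rows(rows=[[5,[0.1,0,0.6],0],[5,[0.1,0,0.6],0],[5,[0,0,0],0],[5,[0,0,0],0]])

```text
t: 9.65
tool_pos: [0.5648, -0.0218, 0.0124]
tool_rot: [0.079, -3.14, -0.0]
contact_force: [0.9, 0.7, -0.2]
opening: 0.0518
grip_force: 26.3
```

```bash
cat >> fit.py <<'E'
k=blue(d)&(d['range_z']>0);P=wpts(d,k);print('lid range z pct',np.percentile(P[:,2],[5,30,50,70,95,99]).round(4))
f=P[np.abs(P[:,2]-np.median(P[:,2]))<.004];print('floor ctr',((np.percentile(f,1,axis=0)+np.percentile(f,99,axis=0))/2).round(4),'rim ctr',[((P[P[:,2]>np.median(P[:,2])+.007].min(0)+P[P[:,2]>np.median(P[:,2])+.007].max(0))/2).round(4)])
k=np.zeros((480,640),bool);k[100:180,330:400]=1;P=wpts(d,k&(d['range_z']>0));print('base board z by range',np.median(P[:,2]).round(4))
E
python3 fit.py
```

```text
t 9.7 pos [ 0.565  -0.0218  0.0126] heading 92.88 F [ 0.5  0.6 -1.2] open 0.0522 shift cm [-0.14  0.05  1.95] turn 0.023745044241252344
lid fit xyz [ 0.5687 -0.0222  0.024 ] expected bottom z 0.0315 med|res|px 0.49
recess [ 270  228  109   46 1107] [ 0.5662 -0.0219] 0.0007086497533161686
lid range z pct [0.032  0.0328 0.0333 0.0392 0.046  0.0466]
floor ctr [ 0.5644 -0.0222  0.0342] rim ctr [array([ 0.5652, -0.0222,  0.0441])]
base board z by range 0.018
```

By range, the lid is centred on the TCP with its bottom at z ≈ 0.030, and the recess is 1.2 mm further in +x. I'll correct that and lower it.

Call:
send_rows(rows=[[5,[-0.13,0.03,0.5],0],[5,[0,0,0.5],0],[5,[0,0,0.3],0],[5,[0,0,0],0]])

```text
t: 10.2
tool_pos: [0.5657, -0.0213, -0.001]
tool_rot: [0.079, -3.14, -0.0]
contact_force: [-0.2, -0.2, -0.5]
opening: 0.0522
grip_force: 26.3
```

Call:
send_rows(rows=[[5,[0,0,0.3],0],[5,[0,0,0],0]])

```text
t: 10.45
tool_pos: [0.566, -0.0213, -0.0038]
tool_rot: [0.079, -3.14, -0.0]
contact_force: [1.2, 0.1, -0.3]
opening: 0.0521
grip_force: 26.3
```

Call:
send_rows(rows=[[5,[0,0,0.2],0],[5,[0,0,0],0]])

```text
t: 10.7
tool_pos: [0.5664, -0.0214, -0.0053]
tool_rot: [-0.079, 3.14, -0.0]
contact_force: [0.9, 0.2, -0.2]
opening: 0.0524
grip_force: 26.4
```

Call:
send_rows(rows=[[5,[0,0,0.1],0],[5,[0,0,0],0]])

```text
t: 10.95
tool_pos: [0.5665, -0.0214, -0.0053]
tool_rot: [-0.079, 3.141, -0.0]
contact_force: [-3.7, -0.3, 6.0]
opening: 0.0522
grip_force: 27.0
```

Contact with the recess floor at the expected height. I'll release and lift.

Call:
send_rows(rows=[[6.2,[0,0,0],0],[6.6,[0,0,0],0],[7,[0,0,0],0],[7,[0,0,-1],0],[7,[0,0,-2],0],[7,[0,0,-3],0],[7,[0,0,-3],0],[7,[0,0,0],0]])

```text
t: 11.95
tool_pos: [0.5693, -0.0219, 0.0885]
tool_rot: [-0.079, 3.132, -0.003]
contact_force: [-0.4, -0.0, -0.7]
opening: 0.0701
grip_force: 0.0
```

```bash
cat > chk.py <<'E'
from h import *
d=shot('wrist');b=blue(d);n,l,s,c=cv2.connectedComponentsWithStats(b.astype(np.uint8))
for i in range(1,n):
    if s[i,4]>800:
        P=wpts(d,l==i);f=P[np.abs(P[:,2]-np.percentile(P[:,2],25))<.004]
        A=np.c_[f[:,:2]-f[:,:2].mean(0),np.ones(len(f))];k=np.linalg.lstsq(A,f[:,2],rcond=None)[0]
        print(c[i],'z pct',np.percentile(P[:,2],[5,50,95]).round(4),'floor tilt',k.round(4),'ctr',((P.min(0)+P.max(0))/2).round(4), wplane(d,c[i],.02).round(4))
print('recess',w(80,91,12))
E
python3 chk.py; python3 -c "
from h import *
p=w(80,-170,0);go([p[0],p[1],.3],92.86)"
```

```text
[322.72225484 235.23859855] z pct [0.0142 0.0155 0.0284] floor tilt [0.0065 0.0001 0.0152] ctr [ 0.544  -0.0219  0.1346] [[ 0.5679 -0.0221  0.02  ]]
recess [ 0.56635985 -0.02122169  0.012     ]
t 12.0 pos [ 0.5677 -0.0216  0.0861] heading 92.88 F [0.2 0.7 0.4] open 0.0697 shift cm [  0.05 -26.07 -21.36] turn 0.023378540493013134
```

The lid floor reads z = 0.0152 and level, with the rim at 0.028, so it is seated in the recess. Next I'll go up and over to behind the leg with the fingers closed.

Call:
send_rows(rows=[[7,[0,0,-4],0],[4,[0,0,-5],0],[0,[0,0,-5],0],[0,[0,0,-5],0],[0,[0,0,-5.4],0],[0,[0,-3,0],0],[0,[0,-5,0],0],[0,[0,-5,0],0],[0,[0,-5,0],0],[0,[0,-5,0],0]])

```text
t: 13.25
tool_pos: [0.5772, -0.2524, 0.3258]
tool_rot: [0.079, -3.139, -0.002]
contact_force: [1.2, -0.5, 0.3]
opening: 0.0002
grip_force: 0.0
```

Call:
send_rows(rows=[[0,[0,-4.6,0],0],[0,[0,0,0],0],[0,[0,0,0],0]])

```text
t: 13.62
tool_pos: [0.5798, -0.2965, 0.3262]
tool_rot: [0.079, -3.139, -0.003]
contact_force: [0.6, 0.1, 0.1]
opening: -0.0001
grip_force: 0.0
```

```bash
python3 -c "
from h import *
p=w(80,-185,0);go([p[0],p[1],.245],92.86)
d=shot('top');C=cloud(d);F=d['frame'].astype(int)
k=(F[...,0]>60)&(F[...,0]>2*F[...,1])&(C[...,2]>.12)&(C[...,2]<.31)&(abs(C[...,0]-.575)<.05)&(C[...,1]<-.12)&(C[...,1]>-.27)
P=C[k];print(len(P),P[P[:,2].argsort()[::6]].round(3) if len(P) else 0)
d=shot('side');C=cloud(d);F=d['frame'].astype(int)
k=(F[...,0]>1.8*F[...,1])&(F[...,0]>40)&(C[...,2]>.12)&(C[...,2]<.31)&(abs(C[...,0]-.575)<.05)&(C[...,1]<-.1)&(C[...,1]>-.3)
P=C[k];print(len(P),P[P[:,2].argsort()[::15]].round(3) if len(P) else 0)
k=(C[...,2]>.2)&(C[...,2]<.36)&(abs(C[...,0]-p[0])<.03)&(abs(C[...,1]-p[1])<.03);print('tip',np.percentile(C[k],[1,5,20],axis=0).round(3))
"
```

```text
t 13.62 pos [ 0.5798 -0.2965  0.3262] heading 92.88 F [0.6 0.1 0.1] open -0.0001 shift cm [-0.05 -0.05  8.12] turn 0.01590336226263389
18 [[ 0.576 -0.178  0.182]
 [ 0.57  -0.205  0.239]
 [ 0.577 -0.214  0.26 ]]
145 [[ 0.571 -0.182  0.155]
 [ 0.569 -0.185  0.17 ]
 [ 0.572 -0.194  0.183]
 [ 0.569 -0.196  0.198]
 [ 0.576 -0.206  0.209]
 [ 0.576 -0.217  0.224]
 [ 0.573 -0.219  0.235]
 [ 0.57  -0.22   0.249]
 [ 0.576 -0.232  0.26 ]
 [ 0.577 -0.238  0.273]]
tip [[ 0.57  -0.309  0.349]
 [ 0.57  -0.308  0.35 ]
 [ 0.571 -0.307  0.352]]
```

Call:
send_rows(rows=[[0,[0,0,3],0],[0,[0,0,3],0],[0,[0,0,2.6],0],[0,[0,0,0],0],[0,[0,1.5,0],0],[0,[0,1.5,0],0],[0,[0,1.5,0],0],[0,[0,1.5,0],0],[0,[0,1.5,0],0]])

```text
t: 14.85
tool_pos: [0.5763, -0.2209, 0.2418]
tool_rot: [-0.079, 3.14, -0.0]
contact_force: [0.4, 0.5, 0.3]
opening: -0.0005
grip_force: 0.1
```

Call:
send_rows(rows=[[0,[0,1.5,0],0],[0,[0,1.5,0],0],[0,[0,1.5,0],0],[0,[0,1.5,0],0],[0,[0,1.0,0],0],[0,[0,0,0],0],[0,[0,0,0],0],[0,[0,0,0],0]])

```text
t: 15.85
tool_pos: [0.5727, -0.1526, 0.2414]
tool_rot: [0.078, -3.141, 0.0]
contact_force: [-0.0, 0.1, -0.2]
opening: -0.0001
grip_force: 0.0
```

```bash
cat > leg.py <<'E'
from h import *
d=shot('side');C=cloud(d);F=d['frame'].astype(int)
k=(F[...,0]>1.8*F[...,1])&(F[...,0]>40)&(C[...,2]>.03)&(C[...,2]<.33)&(abs(C[...,0]-.57)<.05)&(C[...,1]<.06)&(C[...,1]>-.3)
P=C[k];print('side leg',len(P),P[P[:,2].argsort()[::15]].round(3) if len(P) else 0)
d=shot('top');C=cloud(d);F=d['frame'].astype(int)
k=(F[...,0]>50)&(F[...,0]>1.8*F[...,1])&(C[...,2]>.03)&(C[...,2]<.31)&(abs(C[...,0]-.57)<.05)&(C[...,1]<.06)&(C[...,1]>-.27)
P=C[k];print('top leg',len(P),P[P[:,2].argsort()[::8]].round(3) if len(P) else 0)
print('foot expect',w(80,82,64))
E
python3 leg.py; python3 -c "
from h import *
p=w(-35,-96,0);go([p[0],p[1],.3],92.86)"
```

```text
side leg 262 [[ 0.573 -0.163  0.152]
 [ 0.568 -0.161  0.16 ]
 [ 0.575 -0.161  0.165]
 [ 0.576 -0.15   0.171]
 [ 0.567 -0.146  0.177]
 [ 0.571 -0.151  0.181]
 [ 0.568 -0.139  0.185]
 [ 0.572 -0.142  0.193]
 [ 0.572 -0.135  0.199]
 [ 0.567 -0.124  0.205]
 [ 0.568 -0.131  0.208]
 [ 0.567 -0.121  0.214]
 [ 0.566 -0.121  0.219]
 [ 0.569 -0.115  0.226]
 [ 0.571 -0.118  0.232]
 [ 0.565 -0.104  0.246]
 [ 0.566 -0.093  0.26 ]
 [ 0.564 -0.088  0.273]]
top leg 43 [[ 0.567 -0.158  0.16 ]
 [ 0.566 -0.1    0.246]
 [ 0.572 -0.097  0.253]
 [ 0.565 -0.092  0.258]
 [ 0.571 -0.088  0.263]
 [ 0.568 -0.083  0.267]]
foot expect [ 0.56680891 -0.03021048  0.064     ]
t 15.95 pos [ 0.5727 -0.1526  0.2414] heading 92.85 F [-0.5 -0.5 -0.5] open -0.0 shift cm [11.48 -5.55 -5.85] turn -0.010099507557626453
```

The leg is past its dead point and leaning +y. I'll withdraw upward and let it fall while moving towards the rail.

Call:
send_rows(rows=[[0,[0,0,-3],0],[0,[0,0,-4],0],[0,[0,0,-3],0],[4,[2,-1,0],0],[4.5,[3,-1.5,0],0],[4.5,[3,-1.5,0],0],[4.5,[3.5,-1.5,0],0],[4.5,[0,0,0],0],[4.5,[0,0,0],0]])

```text
t: 17.08
tool_pos: [0.4609, -0.213, 0.3417]
tool_rot: [-0.079, 3.14, 0.0]
contact_force: [0.2, 0.1, 0.1]
opening: 0.0453
grip_force: 0.0
```

```bash
python3 leg.py; python3 -c "
from h import *
p=w(-35,-96,0);go([p[0],p[1],.21],92.86)"
```

```text
side leg 40 [[ 0.571 -0.064  0.087]
 [ 0.569 -0.098  0.109]
 [ 0.572 -0.122  0.121]]
top leg 243 [[ 0.568 -0.031  0.069]
 [ 0.563 -0.051  0.074]
 [ 0.567 -0.036  0.077]
 [ 0.565 -0.058  0.081]
 [ 0.567 -0.041  0.083]
 [ 0.567 -0.046  0.086]
 [ 0.566 -0.058  0.088]
 [ 0.571 -0.07   0.09 ]
 [ 0.569 -0.06   0.092]
 [ 0.571 -0.077  0.096]
 [ 0.57  -0.074  0.097]
 [ 0.568 -0.084  0.101]
 [ 0.572 -0.084  0.103]
 [ 0.567 -0.088  0.106]
 [ 0.567 -0.093  0.108]
 [ 0.569 -0.095  0.111]
 [ 0.564 -0.105  0.112]
 [ 0.571 -0.105  0.115]
 [ 0.569 -0.109  0.117]
 [ 0.576 -0.119  0.119]
 [ 0.566 -0.116  0.122]
 [ 0.566 -0.125  0.124]
 [ 0.57  -0.13   0.125]
 [ 0.57  -0.127  0.127]
 [ 0.575 -0.134  0.129]
 [ 0.572 -0.132  0.132]
 [ 0.577 -0.138  0.134]
 [ 0.569 -0.148  0.135]
 [ 0.576 -0.145  0.137]
 [ 0.576 -0.15   0.139]
 [ 0.571 -0.151  0.143]]
foot expect [ 0.56680891 -0.03021048  0.064     ]
t 17.18 pos [ 0.4612 -0.2126  0.3414] heading 92.93 F [ 0.7  0.5 -0.5] open 0.0449 shift cm [ 0.04 -0.11 13.14] turn 0.06705469314428569
```

The leg is fully out at its stop: the foot is at (0.567, −0.031, 0.069), where expected. Next I'll lower the open fingers around the leaning rail.

Call:
send_rows(rows=[[4.5,[0,-0.1,3],0],[4.5,[0,0,3],0],[4.5,[0,0,3],0],[4.5,[0,0,2],0],[4.5,[0,0,2],0],[4.5,[0,0,1],0],[4.5,[0,0,1],0],[4.5,[0,0,0],0]], newtons=25)

```text
t: 18.18
tool_pos: [0.4605, -0.2138, 0.1911]
tool_rot: [0.079, -3.14, -0.001]
contact_force: [0.2, 0.7, -0.7]
opening: 0.045
grip_force: 0.0
```

```bash
cat > rail.py <<'E'
from h import *
o=ctrl.get_obs();b=RB.T@(o['tool_pos']-B0)*1000;print('TCP in base mm',b.round(1),'F base',(RB.T@o['contact_force']).round(1),'open',o['opening'].round(4),o['grip_force'])
d=shot('side');C=(cloud(d)-B0)@RB*1000;F=d['frame'].astype(int)
k=(abs(C[...,0]+0)<110)&(C[...,2]>195)&(C[...,2]<272)&(abs(C[...,1]+60)<110)&(F[...,0]>1.25*F[...,2])&(F[...,0]>40)
P=C[k];print('rail',len(P),np.percentile(P,[1,10,50,90,99],axis=0).round(0).tolist())
E
python3 rail.py
```

```text
Traceback (most recent call last):
  File "rail.py", line 2, in <module>
    o=ctrl.get_obs();b=RB.T@(o['tool_pos']-B0)*1000;print('TCP in base mm',b.round(1),'F base',(RB.T@o['contact_force']).round(1),'open',o['opening'].round(4),o['grip_force'])
                                                                                                                                         ^^^^^^^^^^^^^^^^^^
AttributeError: 'float' object has no attribute 'round'
```

Call:
send_rows(rows=[[3.4,[0,0.8,-0.25],0],[3.4,[0,0.8,-0.3],0],[3.4,[0,0.9,-0.3],0],[3.4,[0,0.9,-0.3],0],[3.4,[0,0.8,-0.2],0],[3.4,[0,0.8,-0.2],0],[3.4,[0,0.8,-0.15],0],[3.4,[0,0.8,-0.12],0],[3.4,[0,0.8,-0.12],0],[3.4,[0,0.6,-0.1],0]])

```text
t: 19.42
tool_pos: [0.4565, -0.1333, 0.2116]
tool_rot: [0.079, -3.14, -0.001]
contact_force: [1.1, -1.2, 0.5]
opening: 0.0339
grip_force: 0.5
```

```bash
sed -i "s/o\['opening'\].round(4)/o['opening']/" rail.py; python3 rail.py
```

```text
TCP in base mm [-35.4 -15.4 211.6] F base [ 1.  -1.3  0.5] open 0.033897701176453146 0.5003130534896627
rail 1189 [[-98.0, -48.0, 196.0], [-89.0, -34.0, 200.0], [-19.0, -30.0, 244.0], [41.0, -22.0, 261.0], [50.0, -16.0, 263.0]]
```

The board follows the finger. I'll go a little further, then close on the rail.

Call:
send_rows(rows=[[3.4,[0,0.5,-0.05],0],[3.4,[0,0.4,-0.05],0],[3.4,[0,0,0],0],[1,[0,0,0],0],[1,[0,0,0],0],[1,[0,0,0],0],[1,[0,0,0],0],[1,[0,0,0],0]], newtons=40)

```text
t: 20.48
tool_pos: [0.4563, -0.1248, 0.2131]
tool_rot: [-0.079, 3.14, 0.001]
contact_force: [-1.4, 2.6, 4.6]
opening: 0.0176
grip_force: 41.4
```

```bash
python3 rail.py
```

```text
TCP in base mm [-35.1  -6.9 213.1] F base [-1.3  2.7  4.6] open 0.01760675311652879 41.38950169086456
rail 1242 [[-99.0, -38.0, 196.0], [-90.0, -21.0, 201.0], [-19.0, -15.0, 244.0], [40.0, -7.0, 261.0], [50.0, 1.0, 264.0]]
```

Call:
send_rows(rows=[[1,[0,0.35,0],0],[1,[0,0.35,0],0],[1,[0,0,0],0],[1,[0,0,0],0]])

```text
t: 21.02
tool_pos: [0.456, -0.1188, 0.2131]
tool_rot: [-0.079, 3.14, -0.003]
contact_force: [-1.4, -2.3, 3.3]
opening: 0.0169
grip_force: 41.2
```

Call:
send_rows(rows=[[1,[0,0.2,0],0],[1,[0,0,0],0],[1,[0,0,0],0]])

```text
t: 21.4
tool_pos: [0.4559, -0.1166, 0.2131]
tool_rot: [-0.079, 3.14, -0.002]
contact_force: [-1.4, -3.8, 4.1]
opening: 0.0174
grip_force: 41.4
```

```bash
python3 rail.py
python3 - <<'E'
from h import *
d=shot('top');C=cloud(d);B=(C-B0)@RB*1000;F=d['frame'].astype(int)
k=(np.hypot(B[...,0]-80,B[...,1]-91)<32)&(B[...,2]<60)
m=k&blue(d);P=B[m];print('lid',len(P),((P.min(0)+P.max(0))/2).round(1),np.percentile(P[:,2],[5,95]).round(1))
m=k&(B[...,2]>22)&~blue(d);P=B[m];print('foot/leg in lid',len(P),P.mean(0).round(1) if len(P) else 0)
m=(F[...,0]>50)&(F[...,0]>1.8*F[...,1])&(abs(B[...,0]-80)<25)&(B[...,1]>-20)&(B[...,1]<110);P=B[m];P=P[P[:,1].argsort()];print('leg',len(P),P[::max(1,len(P)//8)].round(0).tolist())
cv2.imwrite('pics/fin.png',np.vstack([cv2.resize(d['frame'][195:310,290:430,::-1],(700,300)),cv2.resize(shot('side')['frame'][250:390,230:400,::-1],(700,300))]))
E
```

```text
TCP in base mm [-35.1   1.2 213.1] F base [-1.6 -3.7  4.1] open 0.01742269672394473 41.373242139816284
rail 1262 [[-99.0, -32.0, 196.0], [-90.0, -16.0, 201.0], [-19.0, -7.0, 244.0], [41.0, 1.0, 261.0], [50.0, 10.0, 263.0]]
lid 209 [81.2 90.7 20.9] [11.9 29.2]
foot/leg in lid 87 [80.7 89.1 36.6]
leg 78 [[83.0, 14.0, 143.0], [79.0, 19.0, 142.0], [73.0, 26.0, 128.0], [77.0, 34.0, 115.0], [78.0, 41.0, 109.0], [83.0, 54.0, 86.0], [78.0, 66.0, 73.0], [82.0, 76.0, 59.0], [78.0, 86.0, 46.0]]
```

View pics/fin.png

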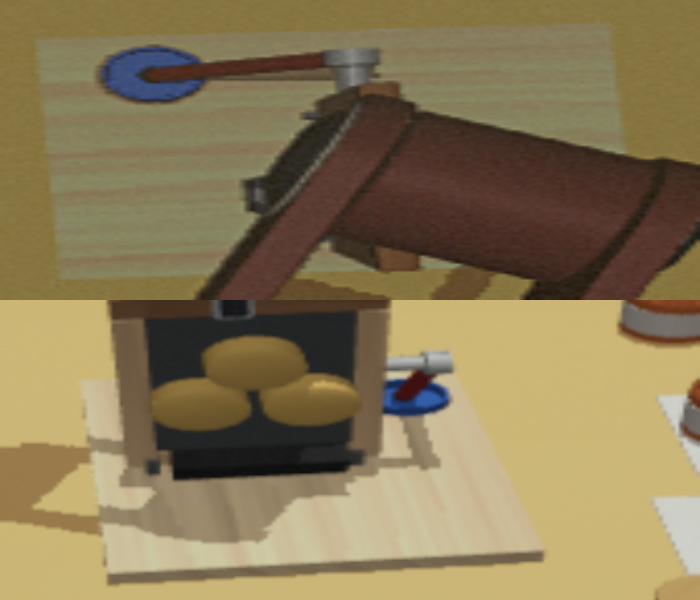

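The foot stands in the lid, at (150,75) in the top half, and the board is upright. I'll nudge it 3 mm further so the foot rests on the lid floor.

Call:
send_rows(rows=[[1,[0,0.15,0],0],[1,[0,0.15,0],0],[1,[0,0,0],0],[1,[0,0,0],0],[1,[0,0,0],0]])

```text
t: 22.18
tool_pos: [0.4557, -0.1137, 0.2132]
tool_rot: [-0.079, 3.14, -0.003]
contact_force: [-1.2, -5.6, 4.5]
opening: 0.0173
grip_force: 42.5
```

```bash
python3 rail.py
```

```text
TCP in base mm [-35.1   4.2 213.2] F base [-1.4 -5.5  4.5] open 0.017297063989956712 42.54326820373535
rail 1260 [[-98.0, -31.0, 196.0], [-90.0, -15.0, 200.0], [-19.0, -5.0, 243.0], [41.0, 4.0, 261.0], [50.0, 12.0, 264.0]]
```

```bash
python3 -c "
from h import *
print(ctrl.finish_job())"
```

```text
the job is handed in; nothing more can be done
None
```

I handed the job in at about 22 s: the middle-sized blue lid is seated rim up in the recess, the red leg is flipped out to its stop with its foot in the lid, and the gripper is still holding the board upright by its brown rail. The hand-in returned no verdict.

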